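# Swing a glaze brush level in the fingers and lay it on the porcelain rest

## Task

Take the long glaze brush out of the stand by its ferrule and, on open shelf, press its butt down so that it swings in your fingers from upright to nearly level. Without letting it drop or lie loose on the shelf, lay it level in the two notches of the white porcelain rest, bristles over the blue dish, and let go. Leave the short brush standing in its bore and do not shift or tip the vase, cup or scoop.

Things in the scene. Friction and masses are not known exactly. Their poses are not given: they have to be found in the camera images.
- long_brush_mid (a point): Long glaze brush, 180 mm, bare pale wood handle with a red band; stands bristles up, butt on a bore's floor. Site: half-way along it, on its axis; z runs along the brush towards the bristle tip. From the butt: 125 mm handle, 30 mm brass ferrule, 25 mm stiff black round tuft (at most 14 mm across). Handle and ferrule are 16 x 16 mm square, faces along the point's x and y, turned any way; butt cut square. About 75 g.
- long_brush_butt (a point): Centre of the long brush's butt end face (the handle end), on its axis, 90 mm from the middle.
- long_brush_ferrule (a point): Middle of the long brush's brass ferrule, on its axis: 140 mm from the butt, 40 mm from the bristle tip. A good place to pinch: at a moderate grip of 5 to 15 N the brush holds, yet swings in the fingers when its butt is pushed.
- short_brush_mid (a point): Short glaze brush, 150 mm, blue handle with a white band; a bystander standing bristles up in the other bore. Site: half-way along it, on its axis; z runs along the brush towards the bristle tip. From the butt: 95 mm handle, 30 mm steel ferrule, 25 mm stiff black round tuft (at most 14 mm across). Handle and ferrule are 16 x 16 mm square, faces along the point's x and y, turned any way; butt cut square. About 60 g.
- stand: Black stoneware brush stand, a heavy block that does not move, 70 mm (its x) by 160 mm (its y) by 70 mm high, turned any way. Its two round bores, 80 mm apart along its y, are 32 mm across and 60 mm deep (floor 10 mm above the shelf); the brushes stand loosely in them. Origin: centre of its underside.
- rest: White porcelain brush rest, does not move. Base 200 x 76 mm, 8 mm thick, from x = -90 to +110 mm. Across it two walls 10 mm thick, 60 mm wide, 65 mm high, at x = -60 and +20 mm, each with a notch open at the top, 26 mm wide, floor 45 mm above the shelf. A round blue drip dish 15 mm high, 70 mm across, centred at x = +75 mm. Origin at its underside; x points to the dish end, turned any way.
- notch_tail (a point): Centre of the notch floor in the wall away from the dish (rest's x = -60 mm, 45 mm above the shelf); takes the tail of the handle.
- notch_head (a point): Centre of the notch floor in the wall next to the dish (rest's x = +20 mm, 45 mm above the shelf). With the ferrule's middle 40 mm beyond this notch (rest's x = +60 mm) the butt overhangs the tail notch by 20 mm and the bristles are over the dish.
- vase: Raw terracotta bud vase, 68 mm across at the belly, 130 mm high; a bystander, loose, about 300 g. Origin: centre of its underside.
- cup: Matte black stoneware cup, 74 mm across the rim, 85 mm high; a bystander, loose, about 300 g. Origin: centre of its underside.
- scoop: Chipped white enamel measuring scoop, a cup 66 mm across and 42 mm high with a level handle at its rim reaching 106 mm from the centre along -x of its own frame; a bystander, loose. Origin: centre of the cup's underside.

How it is judged:
On the way, in this order (a step that is already met when the one before it is completed fails the run):
1. the long brush, pinched and leaning, has its butt down on the shelf (contact force between the fingers and long_brush above 0.3 N and angle between long_brush_mid's own z axis and vertical between 0.5 and 1.2 rad and height (world z) of long_brush_butt below 0.012 m), for 0.1 s.
2. it has swung nearly level, still pinched (contact force between the fingers and long_brush above 0.3 N and angle between long_brush_mid's own z axis and vertical above 1.3 rad), for 0.1 s.
At the end, for the whole second after the job is handed in: The long brush lies in both notches, level within 0.12 rad and within 10 mm of the rest's mid line, ferrule middle 15 to 60 mm past the head notch on the dish side, released, at rest; short brush within 20 mm and 0.4 rad of upright in its bore; vase, cup and scoop within 25 mm of their starts (angle between long_brush_mid's own z axis and vertical between 1.45 and 1.69 rad and height (world z) of long_brush_butt between 0.046 and 0.062 m and height (world z) of long_brush_ferrule between 0.046 and 0.062 m and y of long_brush_butt in the frame of rest between -0.01 and 0.01 m and y of long_brush_ferrule in the frame of rest between -0.01 and 0.01 m and x of long_brush_ferrule in the frame of rest between 0.035 and 0.08 m and linear speed of long_brush below 0.03 m/s and angular speed of long_brush below 0.3 rad/s and angle between short_brush_mid's own z axis and vertical below 0.4 rad and distance of short_brush from where it was at the start of the episode below 0.02 m and distance of each of vase, cup, scoop from where it was at the start of the episode below 0.025 m); the robot touches nothing.
It fails at once if the long brush lies loose on the shelf (angle between long_brush_mid's own z axis and vertical above 0.8 rad and height (world z) of long_brush_mid below 0.035 m and contact force between the fingers and long_brush below 0.05 N).
It fails at once if the short brush is pulled from its bore or tipped (distance of short_brush from where it was at the start of the episode above 0.02 m or angle between short_brush_mid's own z axis and vertical above 0.4 rad).
It fails at once if the terracotta vase is shifted by more than 25 mm or tipped (distance of vase from where it was at the start of the episode above 0.025 m or angle between vase's own z axis and vertical above 0.4 rad).
It fails at once if the black cup is shifted by more than 25 mm or tipped (distance of cup from where it was at the start of the episode above 0.025 m or angle between cup's own z axis and vertical above 0.4 rad).
It fails at once if the enamel scoop is shifted by more than 25 mm or tipped (distance of scoop from where it was at the start of the episode above 0.025 m or angle between scoop's own z axis and vertical above 0.4 rad).
It also fails if it takes over 61 s, if anything falls off the work surface, if the arm or the gripper's body presses on something with over 40 N, if the wrist force passes 120 N, or if a joint passes its speed limit or range.

## Robot

A 7-joint arm with a two-finger parallel gripper is mounted at the origin on the work surface. World frame = base frame: x ahead of the robot, y to its left, z up, the work surface at z = 0. Lengths are in m, angles in rad, forces in N, time in s.
With the tool pointing down it reaches from about 0.425 to 0.875 m from the base axis. Payload 8.4 kg.
Tool frame: the origin (TCP) lies at the very end of the fingers, on their centre line; the grasp point (between the pads) lies hold_point_z behind it (hold_point_z is the distance from the TCP to the grasp point, in m); z points along the fingers, y is the line along which they close (so a half turn about z gives the same grasp; the last joint's range is limited). The gripper opens to 87 mm and grips with 3 to 60 N. Pads are 19 mm wide; open, the fingers measure 117 mm over their backs; the gripper's body (75 mm by 190 mm) begins 51 mm behind the grasp point.
Start: joints at [1.071, 0.333, 0.04, 1.465, -0.013, 1.343, -0.059], TCP at [0.254, -0.598, 0.198] pointing down, gripper open.
Joint ranges: [-2.58, 2.58], [-0.38, 2.09], [-1.3, 1.39], [0.25, 2.4], [-1.5, 4.64], [0.08, 2.09], [-2.65, 2.65]. Speed limits (rad/s): [2.22, 2.22, 2.79, 2.79, 3.14, 3.14, 3.14].

## Interface

Orientations are given as a 3x3 rotation matrix whose columns are the frame's x, y, z axes.
In Python, from plant import * gives the robot as it stands.
- The arm moves only by the tool move_arm, never from a script. Its argument "increments" is a list of rows, each an object with "xyz": the shift along the tool's x, y, z in cm, a list of three; "delta_rot": the turn, a rotation vector about the tool's x, y, z in degrees, a list of three; "jaw": the gripper's target within -1 to 1 (fully open at 1, half-way at 0, shut at -1). A call has 1 to 10 rows; each row shifts and turns the commanded pose from where the row before left it, along the tool's axes as they then stand; what a row does not reach is not made up. A row lasts 1/8 s, in which the tool goes at most 62.5 mm and 10.7 degrees, less where a joint would pass 70% of its speed; a pose out of reach is approached as far as the arm can. A call with a gripper value outside its range is refused whole. The fingers move at their own pace and stop on an object; the grip force is fixed at half the most. Time passes only in rows, so rows that do not move let the fingers close. It gives the time, the measured TCP pose, the force, the opening and the grip force at its end, in the units of the state.
- read_state(): the state, without advancing time (a new reading comes with each control period).
- capture(name): name is "side" or "top"; returns the picture (480x640x3 uint8, red, green, blue); there is no depth.
- camera_params(name): a dict with "mtx" (3x3 intrinsics, pixels), "dist_coeffs" ([k1, k2, p1, p2, k3] as OpenCV has them; the pictures are not rectified), "rvec" (rotation vector, rad) and "tvec" (3), from world to camera coordinates, as OpenCV has them. Camera axes: x right, y down, z forward; pixel columns grow to the right and rows downward; lengths in m; the calibration is good to about 2 mm. A picture is of the moment at which its call begins. camera_params takes no time and is no camera call.
- finish_job(): hands the job in; it is judged then, once.
Trained networks look in the newest picture that a camera, given by its name, has taken for a name from the list of things; names that differ only in an ending like _2 or _b are one class to them, and where a whole thing is asked for, a point or a joint stands for the part that bears it (a point fixed in the world has none). Each returns a list of dicts, best first, with "confidence" (0 to 1); they miss things now and then, are a little off and sometimes report something else, mostly with a low value. They report only what shows in the picture. A call takes as long as a camera call.
- find_in(camera, label): "bbox" ([left, top, right, bottom] in pixels, round what is visible of it).
The state is a dict: "time_s": time; "joint_positions": joint angles; "qvel": joint speeds; "joint_torque": joint torques, N m; "tool_pos": TCP position; "orientation": TCP orientation; "ft_force": force on the tool from outside, world axes, zero at the start; "torque": the same for the moment, N m; "gripper_width": finger opening in m; "grip_force": force on a finger pad.
Only numpy, scipy, OpenCV 4.12 (cv2) and the standard library are available. Lean on these libraries where they do the work, as an engineer would, in place of code of your own. Each camera call takes 0.05 s, during which the arm holds its last target. There are 200 camera calls.

## Working session

There is one attempt and no reset: what is moved stays moved. The work goes in short steps, Python scripts to look and compute and a tool call to move; the robot and the scene stay as the last step left them, time stands still between calls to the robot, and variables do not carry over. Pictures are saved under pics/ and viewed, at most 10 in all, crops included, and the job is handed in when it is done.

Besides the shell and the picture viewer there is one more tool, called after ">>>" as a command line: name --argument value ..., lists and objects as JSON in quotes. move_arm: Moves the arm, as the interface text tells. Its arguments: {"type":"object","properties":{"increments":{"type":"array"}},"required":["increments"]}

```bash
mkdir -p pics; python3 - <<'E'
from plant import *
import cv2,numpy as np
for c in("side","top"):
    im=capture(c); cv2.imwrite(f"pics/{c}0.png",im[:,:,::-1])
    p=camera_params(c); R=cv2.Rodrigues(np.array(p["rvec"]))[0]; print(c,(-R.T@np.array(p["tvec"]).ravel()).round(3),R[2].round(2),np.array(p["mtx"]).round(0).tolist())
    for l in("long_brush_mid","long_brush_butt","long_brush_ferrule","short_brush_mid","stand","rest","notch_tail","notch_head","vase","cup","scoop"):
        print(l,[(np.round(d["bbox"]).astype(int).tolist(),round(d["confidence"],2)) for d in find_in(c,l)[:2]])
s=read_state();print(s)
E
```

```text
side [0.151 0.772 0.83 ] [ 0.38 -0.67 -0.63] [[503.0, 0.0, 315.0], [0.0, 503.0, 241.0], [0.0, 0.0, 1.0]]
long_brush_mid [([288, 326, 302, 373], 0.55)]
long_brush_butt [([287, 328, 302, 379], 0.65)]
long_brush_ferrule [([287, 325, 301, 375], 0.97)]
short_brush_mid [([266, 309, 274, 348], 0.87)]
stand []
rest [([278, 246, 329, 311], 0.75), ([265, 304, 275, 349], 0.34)]
notch_tail [([281, 247, 329, 309], 0.81)]
notch_head [([279, 248, 328, 307], 0.9), ([286, 323, 302, 374], 0.73)]
vase [([214, 267, 243, 323], 0.57)]
cup [([296, 191, 327, 234], 0.91)]
scoop [([378, 196, 421, 227], 0.91), ([275, 243, 328, 312], 0.27)]
top [ 0.452 -0.002  1.212] [ 0.12  0.01 -0.99] [[623.0, 0.0, 323.0], [0.0, 623.0, 233.0], [0.0, 0.0, 1.0]]
long_brush_mid [([147, 300, 177, 309], 0.63)]
long_brush_butt [([143, 297, 174, 309], 0.5)]
long_brush_ferrule [([468, 249, 535, 289], 0.74), ([149, 298, 173, 310], 0.49)]
short_brush_mid [([169, 259, 191, 272], 0.6)]
stand [([142, 239, 216, 328], 0.69)]
rest [([266, 193, 374, 257], 0.82)]
notch_tail [([263, 192, 372, 257], 0.81)]
notch_head [([268, 193, 368, 259], 0.82
[... 278 characters left out ...]
1e-04, -8.49334845e-05, -1.63142290e-03, -1.91840425e-03,
        1.41000690e-03, -2.74387031e-04, -1.07386398e-04]), 'joint_torque': array([ 4.40503582e-04, -6.56109309e+01,  1.33289047e+00, -4.04061127e+01,
       -6.00570557e-02,  3.46679881e-02, -5.57085151e-07]), 'tool_pos': array([ 0.25354934, -0.59845721,  0.19762752]), 'orientation': array([[ 9.20777577e-01,  3.90088007e-01, -1.92638417e-05],
       [ 3.90088007e-01, -9.20777573e-01,  8.85931707e-05],
       [ 1.68214200e-05, -8.90891987e-05, -9.99999996e-01]]), 'ft_force': array([ 0.3256098 ,  0.89512466, -0.0947783 ]), 'torque': array([ 0.02173315, -0.0255639 ,  0.02251532]), 'grip_force': 0.0, 'gripper_width': 0.08685845476692772}
```

View pics/side0.png

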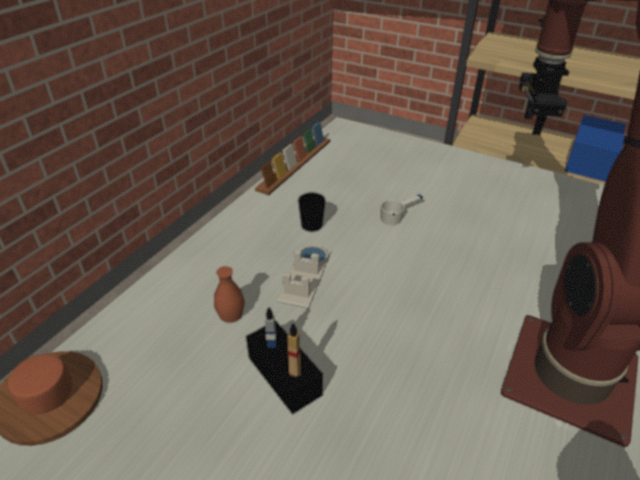

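View pics/top0.png

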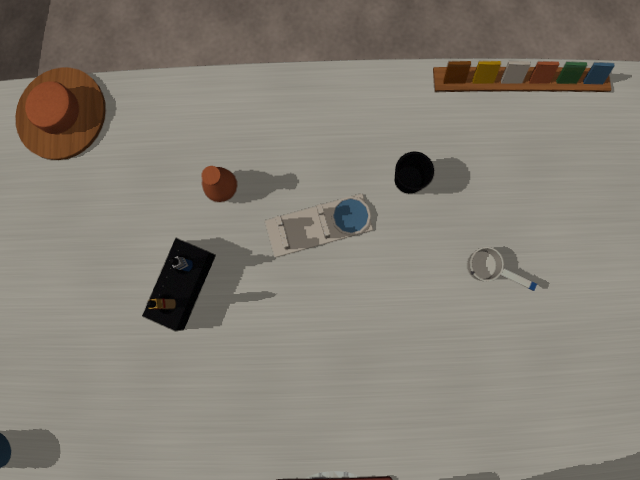

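The side view shows the long brush (red band) with its tip at (293,324), the short brush at (269,310) and the dish at (314,254). The top view shows the stand corners at about (178,240), (215,254), (181,330) and (143,316), the long brush tip at (149,304), and the rest running from (270,240) to the dish at (351,216). I'll zoom in for precise corners.

```bash
cat > h.py <<'E'
from plant import *
import cv2,numpy as np
def cam(c):
    p=camera_params(c); return [np.array(p[k],float) for k in("rvec","tvec","mtx","dist_coeffs")]
def proj(c,P):
    r,t,K,d=cam(c); return cv2.projectPoints(np.array(P,float).reshape(-1,1,3),r,t,K,d)[0].reshape(-1,2)
def ray(c,uv):
    r,t,K,d=cam(c); R=cv2.Rodrigues(r)[0]
    x=cv2.undistortPoints(np.array([[uv]],float),K,d).ravel()
    return -R.T@t.ravel(), R.T@np.array([*x,1.])
def at_z(c,uv,z):
    o,v=ray(c,uv); return o+v*(z-o[2])/v[2]
def tri(uvs,uvt):
    a,u=ray("side",uvs);b,v=ray("top",uvt)
    s=np.linalg.lstsq(np.c_[u,-v],b-a,rcond=None)[0]
    p,q=a+u*s[0],b+v*s[1]; return (p+q)/2,np.linalg.norm(p-q)
def zoom(src,boxes,out,size):
    ims=[]
    for f,(x0,y0,x1,y1) in boxes:
        i=cv2.imread(f)[y0:y1,x0:x1]; k=cv2.convertScaleAbs(i,alpha=1.4,beta=15)
        ims.append(cv2.resize(k,size,interpolation=cv2.INTER_CUBIC))
    n=len(ims)//2; cv2.imwrite(out,np.vstack([np.hstack(ims[:2]),np.hstack(ims[2:])]) if len(ims)==4 else np.hstack(ims))
E
python3 - <<'E'
from h import *
zoom(0,[("pics/side0.png",(240,300,340,420)[:0] or (240,305,340,380)),("pics/top0.png",(135,240,235,315)),("pics/side0.png",(260,240,360,315)),("pics/top0.png",(264,185,384,275))],"pics/z0.png",(400,300))
E
```

```text
(no output)
```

View pics/z0.png

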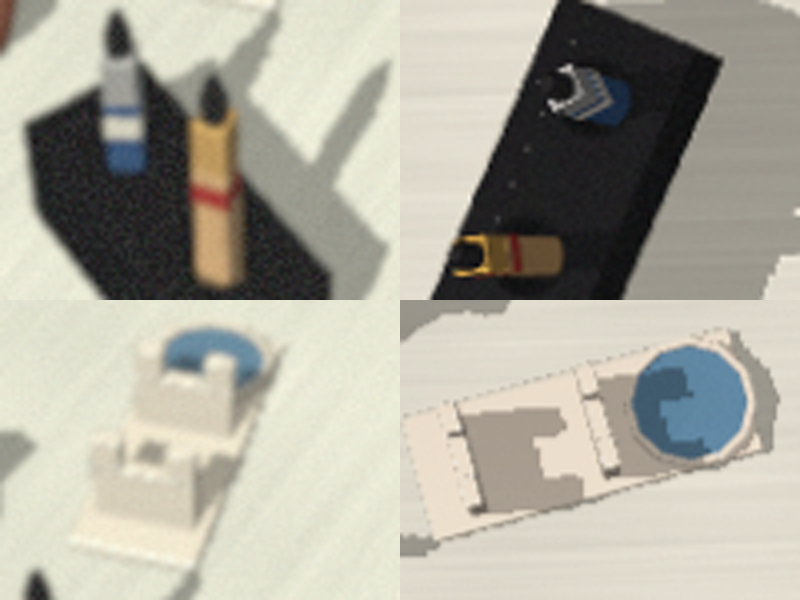

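The zooms show the square ferrule end in top at about (152,304), the red band at (164,303.5) in top and (293,353) in side. Rest corners, dish and notches are all visible. Next I triangulate the brush and fit the rest pose.

```bash
cat >> h.py <<'E'
def rot(t): return np.array([[np.cos(t),-np.sin(t)],[np.sin(t),np.cos(t)]])
E
python3 - <<'E'
from h import *
import plant
from scipy.optimize import least_squares
print([k for k in dir(plant) if k[0]!='_'])
for n in("hold_point_z","HOLD_POINT_Z"): print(n,getattr(plant,n,None))
print("ferrule top",tri((293.4,334),(152.8,304))); print("band",tri((293,353),(163.8,303.6)))
M=np.array([[-90,-38,8],[-90,38,8],[110,38,8],[110,-38,8],[75,0,15]])/1e3
obs=[("top",0,(274.5,257.3)),("top",2,(362.4,193.4)),("top",4,(351.6,215.6)),("side",1,(278.8,300)),("side",0,(308.8,306.8)),("side",4,(313,253.8)),("side",3,(331,251.7))]
def f(p):
    W=M.copy();W[:,:2]=M[:,:2]@rot(p[2]).T+p[:2]
    return np.ravel([proj(c,W[i])[0]-uv for c,i,uv in obs])
r=least_squares(f,[.5,.05,-1.4],loss="soft_l1");print("rest",r.x,f(r.x).round(1))
for n,u,z in(("vase",(221,187),.06),("cup",(414,172),.06),("scoop",(487,264),.03),("short",None,0)):
    if u:print(n,at_z("top",u,z))
print("short",tri((269.3,310),(173,262.5)))
# stand top corners
for u in((178,240),(215,254.5),(181,330),(143,316)): print("stand",at_z("top",u,.07))
# brush yaw hypotheses: ferrule top corners
E
```

```text
['Unreachable', 'camera_params', 'capture', 'find_in', 'finish_job', 'hold_point_z', 'read_state']
hold_point_z 0.0187
HOLD_POINT_Z None
ferrule top (array([0.46065648, 0.29879232, 0.16224469]), np.float64(1.6041491735546004e-05))
band (array([0.4630994 , 0.29553685, 0.10504988]), np.float64(0.0034956794476103427))
rest [ 0.60392824  0.02357995 -1.32412532] [-0.2  1.2 -0.1  0.2 -0.9  0.7 -2.  -1.4  0.3 -1.5 -0.2 -0.3 -0.  -2.1]
vase [0.67939905 0.19579644 0.06      ]
cup [ 0.69698864 -0.17025533  0.06      ]
scoop [ 0.52008645 -0.30786358  0.03      ]
short (array([0.53218676, 0.26549529, 0.1524934 ]), np.float64(0.0012419274783019294))
stand [0.57973581 0.27629509 0.07      ]
stand [0.550684   0.20640348 0.07      ]
stand [0.41257082 0.27217701 0.07      ]
stand [0.43944426 0.344311   0.07      ]
```

>>> move_arm --increments '[{"xyz": [0,0,-0.8],"delta_rot": [0,0,-9.6],"jaw": 0.2},{"xyz": [0,0,-0.8],"delta_rot": [0,0,-9.6],"jaw": 0.2},{"xyz": [0,0,-0.8],"delta_rot": [0,0,-9.6],"jaw": 0.2},{"xyz": [0,0,-0.8],"delta_rot": [0,0,-9.6],"jaw": 0.2},{"xyz": [0,0,-0.8],"delta_rot": [0,0,-9.6],"jaw": 0.2},{"xyz": [0,0,-0.8],"delta_rot": [0,0,-9.6],"jaw": 0.2},{"xyz": [0,0,-0.8],"delta_rot": [0,0,-9.6],"jaw": 0.2},{"xyz": [4,3,0],"delta_rot": [0,0,0],"jaw": 0.2},{"xyz": [4,4,0],"delta_rot": [0,0,0],"jaw": 0.2},{"xyz": [4,4,0],"delta_rot": [0,0,0],"jaw": 0.2}]'

```text
time_s: 2.45
tool_pos: [0.3641, -0.477, 0.2538]
orientation: [[-0.002, 1.0, 0.0], [1.0, 0.002, -0.0], [-0.0, 0.0, -1.0]]
ft_force: [0.8, -0.3, 0.2]
gripper_width: 0.0519
grip_force: 0.0
```

>>> move_arm --increments '[{"xyz": [4,4,0],"delta_rot": [0,0,0],"jaw": 0.2},{"xyz": [4,4,0],"delta_rot": [0,0,0],"jaw": 0.2},{"xyz": [4,4,0],"delta_rot": [0,0,0],"jaw": 0.2},{"xyz": [5,0,0],"delta_rot": [0,0,0],"jaw": 0.2},{"xyz": [5,0,0],"delta_rot": [0,0,0],"jaw": 0.2},{"xyz": [5,0,0],"delta_rot": [0,0,0],"jaw": 0.2},{"xyz": [5,0,0],"delta_rot": [0,0,0],"jaw": 0.2},{"xyz": [5,0,0],"delta_rot": [0,0,0],"jaw": 0.2},{"xyz": [5,0,0],"delta_rot": [0,0,0],"jaw": 0.2},{"xyz": [0,0,0],"delta_rot": [0,0,0],"jaw": 0.2}]'

```text
time_s: 3.7
tool_pos: [0.4822, -0.0535, 0.2543]
orientation: [[-0.01, 1.0, 0.001], [1.0, 0.01, 0.0], [0.0, 0.001, -1.0]]
ft_force: [-0.7, -0.6, -0.8]
gripper_width: 0.0521
grip_force: 0.0
```

>>> move_arm --increments '[{"xyz": [5,-0.3,0],"delta_rot": [0,0,0],"jaw": 0.2},{"xyz": [5,-0.3,0],"delta_rot": [0,0,0],"jaw": 0.2},{"xyz": [5,-0.3,0],"delta_rot": [0,0,0],"jaw": 0.2},{"xyz": [5,-0.3,0],"delta_rot": [0,0,0],"jaw": 0.2},{"xyz": [5,-0.3,0],"delta_rot": [0,0,0],"jaw": 0.2},{"xyz": [5,-0.3,0],"delta_rot": [0,0,0],"jaw": 0.2},{"xyz": [5,0,0],"delta_rot": [0,0,0],"jaw": 0.2},{"xyz": [0,0,2],"delta_rot": [0,0,0],"jaw": 0.2},{"xyz": [0,0,1],"delta_rot": [0,0,0],"jaw": 0.2},{"xyz": [0,0,0],"delta_rot": [0,0,0],"jaw": 0.2}]'

```text
time_s: 4.95
tool_pos: [0.4634, 0.2907, 0.223]
orientation: [[-0.001, 1.0, -0.001], [1.0, 0.001, -0.001], [-0.001, -0.001, -1.0]]
ft_force: [-0.5, 0.2, 0.3]
gripper_width: 0.0527
grip_force: 0.0
```

```bash
python3 - <<'E'
from h import *
for c in("side","top"): cv2.imwrite(f"pics/{c}1.png",capture(c)[:,:,::-1])
print(read_state()["tool_pos"])
print(proj("side",[read_state()["tool_pos"]]),proj("top",[read_state()["tool_pos"]]))
zoom(0,[("pics/side1.png",(250,275,350,375)),("pics/top1.png",(110,255,210,355))],"pics/z1.png",(400,400))
E
```

```text
[0.46368367 0.29127826 0.22418201]
[[293.32217976 305.56003567]] [[146.63105625 301.88276757]]
```

View pics/z1.png

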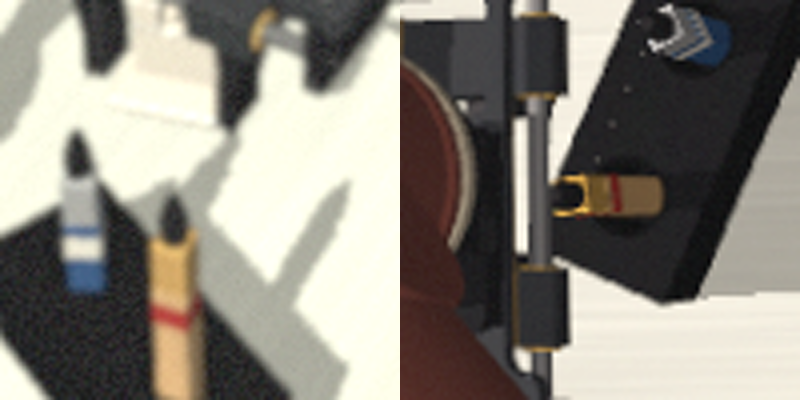

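The fingers straddle the brush: finger pair in top at (146,270) and (146,332), with the brush ferrule at (152,304) between them. Small correction, then lower and close.

>>> move_arm --increments '[{"xyz": [0.6,-0.2,1.3],"delta_rot": [0,0,0],"jaw": 0.2},{"xyz": [0,0,2],"delta_rot": [0,0,0],"jaw": 0.2},{"xyz": [0,0,2],"delta_rot": [0,0,0],"jaw": 0.2},{"xyz": [0,0,2],"delta_rot": [0,0,0],"jaw": 0.2},{"xyz": [0,0,2],"delta_rot": [0,0,0],"jaw": 0.2},{"xyz": [0,0,0],"delta_rot": [0,0,0],"jaw": 0.2},{"xyz": [0,0,0],"delta_rot": [0,0,0],"jaw": -0.3},{"xyz": [0,0,0],"delta_rot": [0,0,0],"jaw": -0.55},{"xyz": [0,0,0],"delta_rot": [0,0,0],"jaw": -0.65},{"xyz": [0,0,0],"delta_rot": [0,0,0],"jaw": -0.65}]'

```text
time_s: 6.3
tool_pos: [0.4612, 0.2982, 0.131]
orientation: [[-0.003, 1.0, 0.0], [1.0, 0.003, 0.0], [0.0, 0.0, -1.0]]
ft_force: [-0.4, 0.2, -0.3]
gripper_width: 0.0207
grip_force: 0.0
```

>>> move_arm --increments '[{"xyz": [0,0,0],"delta_rot": [0,0,0],"jaw": -0.65},{"xyz": [0,0,0],"delta_rot": [0,0,0],"jaw": -0.65},{"xyz": [0,0,0],"delta_rot": [0,0,0],"jaw": -0.65},{"xyz": [0,0,0],"delta_rot": [0,0,0],"jaw": -0.65}]'

```text
time_s: 6.8
tool_pos: [0.4612, 0.2982, 0.1308]
orientation: [[-0.003, 1.0, 0.0], [1.0, 0.003, 0.0], [0.0, 0.0, -1.0]]
ft_force: [-0.6, -0.2, 3.0]
gripper_width: 0.0154
grip_force: 27.8
```

>>> move_arm --increments '[{"xyz": [0,0,-1],"delta_rot": [0,0,0],"jaw": -0.65},{"xyz": [0,0,-2],"delta_rot": [0,0,0],"jaw": -0.65},{"xyz": [0,0,-2],"delta_rot": [0,0,0],"jaw": -0.65},{"xyz": [0,0,-2],"delta_rot": [0,0,0],"jaw": -0.65},{"xyz": [0,0,-2],"delta_rot": [0,0,0],"jaw": -0.65},{"xyz": [0,0,-1],"delta_rot": [0,0,0],"jaw": -0.65},{"xyz": [0,0,0],"delta_rot": [0,0,0],"jaw": -0.65},{"xyz": [0,0,0],"delta_rot": [0,0,0],"jaw": -0.65}]'

```text
time_s: 7.8
tool_pos: [0.4608, 0.2979, 0.23]
orientation: [[-0.003, 1.0, -0.001], [1.0, 0.003, -0.0], [-0.0, -0.001, -1.0]]
ft_force: [0.3, 0.4, -1.0]
gripper_width: 0.016
grip_force: 27.8
```

```bash
python3 - <<'E'
from h import *
for c in("side","top"): cv2.imwrite(f"pics/{c}2.png",capture(c)[:,:,::-1])
T=read_state()["tool_pos"]
print(T,proj("side",[T]),proj("top",[T]))
zoom(0,[("pics/side2.png",(240,240,360,390)),("pics/top2.png",(110,220,230,370))],"pics/z2.png",(400,500))
E
```

```text
[0.46074892 0.29786434 0.2299364 ] [[292.65381205 306.34107154]] [[141.65066049 303.75531759]]
```

View pics/z2.png

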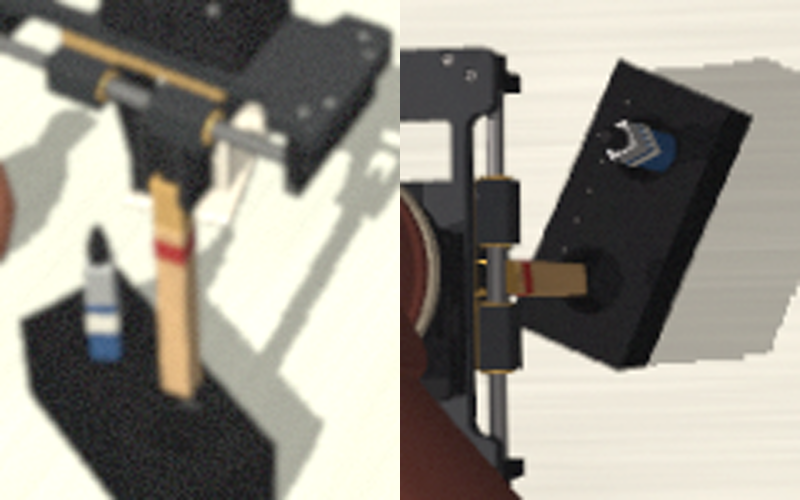

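The brush is held upright at the ferrule; its butt has cleared the bore (side about (293,360), top about (168,304)). Carrying it to open shelf.

>>> move_arm --increments '[{"xyz": [-3,0,0],"delta_rot": [0,0,0],"jaw": -0.65},{"xyz": [-5,0,0],"delta_rot": [0,0,0],"jaw": -0.65},{"xyz": [-5,0.2,0],"delta_rot": [0,0,0],"jaw": -0.65},{"xyz": [-5,0.2,0],"delta_rot": [0,0,0],"jaw": -0.65},{"xyz": [-5,0.2,0],"delta_rot": [0,0,0],"jaw": -0.65},{"xyz": [-5,0.2,0],"delta_rot": [0,0,0],"jaw": -0.65},{"xyz": [-3,0,0],"delta_rot": [0,10,0],"jaw": -0.65},{"xyz": [0,0,0],"delta_rot": [0,10,0],"jaw": -0.65},{"xyz": [0,0,0],"delta_rot": [0,10,0],"jaw": -0.65},{"xyz": [0,0,0],"delta_rot": [0,0,0],"jaw": -0.65}]'

```text
time_s: 9.15
tool_pos: [0.4691, -0.0153, 0.2284]
orientation: [[0.006, 1.0, -0.002], [0.864, -0.004, 0.503], [0.503, -0.004, -0.864]]
ft_force: [-0.5, -0.8, -1.5]
gripper_width: 0.016
grip_force: 27.8
```

>>> move_arm --increments '[{"xyz": [-1,0,1.73],"delta_rot": [0,0,0],"jaw": -0.65},{"xyz": [-1,0,1.73],"delta_rot": [0,0,0],"jaw": -0.65},{"xyz": [-1,0,1.73],"delta_rot": [0,0,0],"jaw": -0.65},{"xyz": [-1,0,1.73],"delta_rot": [0,0,0],"jaw": -0.65},{"xyz": [-0.5,0,0.87],"delta_rot": [0,0,0],"jaw": -0.65},{"xyz": [0,0,0],"delta_rot": [0,0,0],"jaw": -0.65}]'

```text
time_s: 9.9
tool_pos: [0.4696, -0.0112, 0.1405]
orientation: [[-0.003, 1.0, -0.003], [0.866, 0.004, 0.5], [0.5, -0.001, -0.866]]
ft_force: [-0.3, 1.3, -1.4]
gripper_width: 0.0164
grip_force: 27.8
```

>>> move_arm --increments '[{"xyz": [-0.5,0,0.87],"delta_rot": [0,0,0],"jaw": -0.65},{"xyz": [-0.5,0,0.87],"delta_rot": [0,0,0],"jaw": -0.65},{"xyz": [-0.5,0,0.87],"delta_rot": [0,0,0],"jaw": -0.65},{"xyz": [-0.25,0,0.43],"delta_rot": [0,0,0],"jaw": -0.65},{"xyz": [-0.25,0,0.43],"delta_rot": [0,0,0],"jaw": -0.65},{"xyz": [-0.25,0,0.43],"delta_rot": [0,0,0],"jaw": -0.65}]'

```text
time_s: 10.65
tool_pos: [0.4746, -0.0164, 0.0987]
orientation: [[-0.002, 1.0, 0.009], [0.868, -0.003, 0.496], [0.496, 0.009, -0.868]]
ft_force: [-0.2, -21.2, 34.0]
gripper_width: 0.0158
grip_force: 27.1
```

The butt is jammed in the friction cone (pushing along the brush), so I drag the tool sideways to swing it.

>>> move_arm --increments '[{"xyz": [-0.87,0,-0.5],"delta_rot": [0,0,0],"jaw": -0.65},{"xyz": [-0.87,0,-0.5],"delta_rot": [0,0,0],"jaw": -0.65},{"xyz": [-0.87,0,-0.5],"delta_rot": [0,0,0],"jaw": -0.65},{"xyz": [0,0,0],"delta_rot": [0,0,0],"jaw": -0.65}]'

```text
time_s: 11.15
tool_pos: [0.47, -0.0428, 0.0954]
orientation: [[-0.001, 1.0, -0.001], [0.866, 0.002, 0.5], [0.5, -0.0, -0.866]]
ft_force: [-0.3, -3.7, 4.9]
gripper_width: 0.0157
grip_force: 22.0
```

```bash
python3 - <<'E'
from h import *
for c in("side","top"): cv2.imwrite(f"pics/{c}3.png",capture(c)[:,:,::-1])
T=read_state()["tool_pos"]
G=T-hold_point_z*np.array(read_state()["orientation"])[:,2]
print(T,G,proj("side",[T,G]),proj("top",[T,G]))
zoom(0,[("pics/side3.png",(270,220,390,310)),("pics/top3.png",(250,240,370,330))],"pics/z3.png",(400,300))
E
```

```text
[ 0.47017393 -0.04229813  0.09573328] [ 0.47019287 -0.0516438   0.11193044] [[369.67574361 250.02500149]
 [371.94146122 242.20206151]] [[351.25267503 294.21421202]
 [356.87704217 293.87649153]]
```

View pics/z3.png

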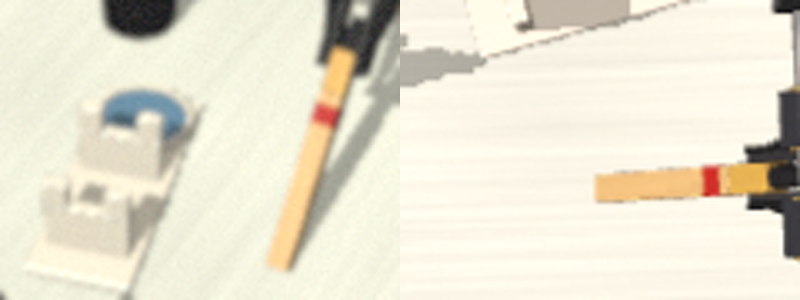

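The brush leans about 36° with its butt on the shelf (top pixel about (308.6,296)), pinched near the ferrule. Working out the arc to continue swinging.

```bash
python3 - <<'E'
from h import *
print("butt",at_z("top",(308.6,296.4),.006), at_z("side",(270+279/3.333,220+266/3.333),.006))
s=read_state();T=s["tool_pos"];h=hold_point_z
L=.131;n=9
th=np.linspace(.635,1.37,n+1);ti=np.radians(np.linspace(30,-10,n+1)); drag=np.linspace(0,.008,n+1)
G=np.c_[-.0517-L*(np.sin(th)-np.sin(th[0]))-drag, L*np.cos(th)+.008*np.sin(th)+.0005]
Tc=G+h*np.c_[np.sin(ti),-np.cos(ti)]
Tc[0]=T[1:]
for k in range(n):
    d=Tc[k+1]-Tc[k];t=ti[k]
    print((100*(d@[np.cos(t),np.sin(t)])).round(2),(100*(d@[np.sin(t),-np.cos(t)])).round(2),G[k+1].round(3),Tc[k+1].round(3))
E
```

```text
butt [0.46986972 0.03693674 0.006     ] [0.46692258 0.03492466 0.006     ]
-1.32 0.17 [-0.061  0.105] [-0.053  0.088]
-1.22 0.24 [-0.07   0.098] [-0.063  0.08 ]
-1.17 0.41 [-0.078  0.09 ] [-0.072  0.072]
-1.08 0.56 [-0.085  0.082] [-0.081  0.064]
-0.98 0.7 [-0.092  0.073] [-0.089  0.055]
-0.85 0.82 [-0.098  0.064] [-0.096  0.046]
-0.71 0.92 [-0.103  0.055] [-0.103  0.036]
-0.55 1.0 [-0.107  0.045] [-0.109  0.026]
-0.39 1.05 [-0.11   0.034] [-0.114  0.016]
```

>>> move_arm --increments '[{"xyz": [-1.3,0,0.15],"delta_rot": [0,-4.4,0],"jaw": -0.65},{"xyz": [-1.2,0,0.25],"delta_rot": [0,-4.4,0],"jaw": -0.65},{"xyz": [-1.2,0,0.4],"delta_rot": [0,-4.4,0],"jaw": -0.65},{"xyz": [-1.1,0,0.55],"delta_rot": [0,-4.4,0],"jaw": -0.65},{"xyz": [-1.0,0,0.7],"delta_rot": [0,-4.4,0],"jaw": -0.65},{"xyz": [-0.85,0,0.8],"delta_rot": [0,-4.4,0],"jaw": -0.65},{"xyz": [0,0,0],"delta_rot": [0,0,0],"jaw": -0.65}]'

```text
time_s: 12.12
tool_pos: [0.47, -0.0948, 0.0456]
orientation: [[-0.006, 1.0, -0.001], [0.998, 0.006, 0.063], [0.063, -0.0, -0.998]]
ft_force: [-0.4, 0.7, -1.0]
gripper_width: 0.016
grip_force: 22.3
```

>>> move_arm --increments '[{"xyz": [-0.7,0,0.9],"delta_rot": [0,-4.4,0],"jaw": -0.65},{"xyz": [-0.55,0,1.0],"delta_rot": [0,-4.4,0],"jaw": -0.65},{"xyz": [-0.4,0,1.0],"delta_rot": [0,-4.4,0],"jaw": -0.65},{"xyz": [0,0,0],"delta_rot": [0,0,0],"jaw": -0.65}]'

```text
time_s: 12.62
tool_pos: [0.4695, -0.112, 0.0162]
orientation: [[-0.005, 1.0, -0.001], [0.986, 0.005, -0.165], [-0.165, -0.002, -0.986]]
ft_force: [0.5, 0.1, -0.5]
gripper_width: 0.0157
grip_force: 22.5
```

```bash
python3 - <<'E'
from h import *
for c in("side","top"): cv2.imwrite(f"pics/{c}4.png",capture(c)[:,:,::-1])
s=read_state();T=s["tool_pos"]
G=T-hold_point_z*np.array(s["orientation"])[:,2]
print(T,G,s["ft_force"],proj("side",[T,G]),proj("top",[T,G]))
zoom(0,[("pics/side4.png",(300,190,420,280)),("pics/top4.png",(300,240,420,330))],"pics/z4.png",(400,300))
E
```

```text
[ 0.4699099  -0.11322442  0.01685577] [ 0.46992056 -0.11015249  0.03530172] [ 0.48159546 -0.03140899 -0.72699761] [[379.63106455 258.35257494]
 [379.75824114 253.35682905]] [[386.77181539 293.91122543]
 [386.0485821  293.77901575]]
```

View pics/z4.png

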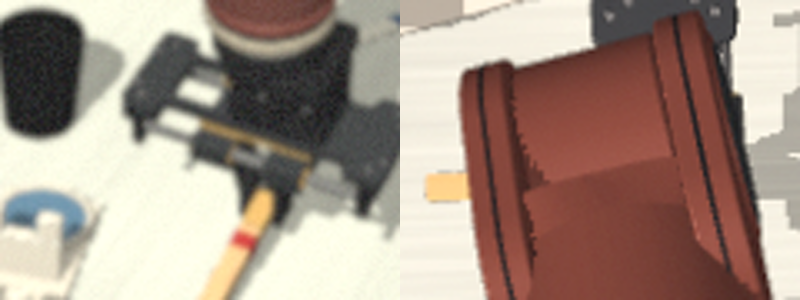

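The brush is pinched and nearly level: butt in top at about (308,296), red band in side at about (372,262). I'll segment the handle colour to measure its angle and grip position.

```bash
cat >> h.py <<'E'
def seg(c,f,box):
    i=cv2.imread(f); hsv=cv2.cvtColor(i,cv2.COLOR_BGR2HSV)
    m=((hsv[...,0]>=7)&(hsv[...,0]<=24)&(hsv[...,1]>85)&(hsv[...,2]>110)).astype(np.uint8)
    x0,y0,x1,y1=box; k=np.zeros_like(m);k[y0:y1,x0:x1]=m[y0:y1,x0:x1]
    n,l,st,ce=cv2.connectedComponentsWithStats(k); j=1+np.argmax(st[1:,4])
    y,x=np.where(l==j); P=np.c_[x,y].astype(float); mu=P.mean(0)
    u=np.linalg.svd(P-mu,full_matrices=False)[2][0]; t=(P-mu)@u
    return st[j],mu,u,(mu+u*t.min()),(mu+u*t.max())
E
python3 - <<'E'
from h import *
for c,b in(("side",(300,220,420,330)),("top",(290,270,330,320))):
    r=seg(c,f"pics/{c}4.png",b); print(c,[np.round(v,1) for v in r])
    for z in(.008,.03): print([at_z(c,e,z).round(4) for e in r[3:]])
E
```

```text
side [array([350, 262,  25,  40, 280], dtype=int32), array([362. , 281.9]), array([-0.5,  0.9]), array([372. , 263.5]), array([352. , 300.5])]
[array([ 0.4817, -0.0961,  0.008 ]), array([0.4685, 0.0407, 0.008 ])]
[array([ 0.4729, -0.0729,  0.03  ]), array([0.46  , 0.0602, 0.03  ])]
top [array([308, 292,  13,   8, 103], dtype=int32), array([314.1, 295.5]), array([ 1., -0.]), array([307.9, 295.7]), array([320.1, 295.4])]
[array([0.4713, 0.0381, 0.008 ]), array([0.4712, 0.0147, 0.008 ])]
[array([0.4709, 0.0374, 0.03  ]), array([0.4708, 0.0144, 0.03  ])]
```

>>> move_arm --increments '[{"xyz": [-0.2,0,-1],"delta_rot": [0,0,0],"jaw": -0.65},{"xyz": [-0.3,0,-2],"delta_rot": [0,0,0],"jaw": -0.65},{"xyz": [-0.4,0,-2.5],"delta_rot": [0,0,0],"jaw": -0.65},{"xyz": [-0.4,0,-2.5],"delta_rot": [0,0,0],"jaw": -0.65},{"xyz": [-0.3,0,-2],"delta_rot": [0,3.5,0],"jaw": -0.65},{"xyz": [0,0,-1],"delta_rot": [0,3.5,0],"jaw": -0.65},{"xyz": [0,0,0],"delta_rot": [0,3.5,-3.5],"jaw": -0.65},{"xyz": [0,0,0],"delta_rot": [0,0,-3.5],"jaw": -0.65},{"xyz": [0,0,0],"delta_rot": [0,0,-3.5],"jaw": -0.65},{"xyz": [0,0,0],"delta_rot": [0,0,-3.5],"jaw": -0.65}]'

```text
time_s: 13.98
tool_pos: [0.4704, -0.1119, 0.1292]
orientation: [[-0.246, 0.969, -0.001], [0.969, 0.246, 0.017], [0.016, 0.004, -1.0]]
ft_force: [0.0, 0.4, -0.1]
gripper_width: 0.0158
grip_force: 22.5
```

>>> move_arm --increments '[{"xyz": [0,3,0],"delta_rot": [0,0,0],"jaw": -0.65},{"xyz": [0,3.5,0],"delta_rot": [0,0,0],"jaw": -0.65},{"xyz": [1,3.5,0],"delta_rot": [0,0,0],"jaw": -0.65},{"xyz": [1.5,3,0],"delta_rot": [0,0,0],"jaw": -0.65},{"xyz": [0,0,0],"delta_rot": [0,0,0],"jaw": -0.65},{"xyz": [0,0,0],"delta_rot": [0,0,0],"jaw": -0.65}]'

```text
time_s: 14.72
tool_pos: [0.5897, -0.0564, 0.1292]
orientation: [[-0.244, 0.97, -0.002], [0.97, 0.244, 0.016], [0.016, 0.002, -1.0]]
ft_force: [-0.3, 0.4, -0.6]
gripper_width: 0.016
grip_force: 22.5
```

```bash
python3 - <<'E'
from h import *
for c in("side","top"): cv2.imwrite(f"pics/{c}5.png",capture(c)[:,:,::-1])
s=read_state();T=s["tool_pos"];R=np.array(s["orientation"])
G=T-hold_point_z*R[:,2]
print(T,G,R.round(3).tolist(),s["ft_force"],proj("side",[T,G]),proj("top",[T,G]))
zoom(0,[("pics/side5.png",(240,200,360,320)),("pics/top5.png",(250,165,370,285))],"pics/z5.png",(400,400))
for c,b in(("side",(250,200,400,320)),("top",(250,190,340,260))):
    r=seg(c,f"pics/{c}5.png",b); print(c,[np.round(v,1) for v in r])
E
```

```text
[ 0.58954874 -0.05680254  0.12909042] [ 0.58958374 -0.0570899   0.14778818] [[-0.243, 0.97, -0.002], [0.97, 0.243, 0.015], [0.015, 0.002, -1.0]] [ 0.11586674 -0.304866   -1.03548038] [[326.62384394 219.00184425]
 [326.8178926  212.42195859]] [[357.92455046 225.36437508]
 [358.58767418 223.95345579]]
side [array([306, 218,  19,  39, 284], dtype=int32), array([314.7, 236.6]), array([-0.4,  0.9]), array([321.5, 218.4]), array([307.5, 255.6])]
top [array([274, 225,  60,  26, 584], dtype=int32), array([303.9, 237.8]), array([-1. ,  0.3]), array([332.7, 229.4]), array([274.8, 246.3])]
```

View pics/z5.png

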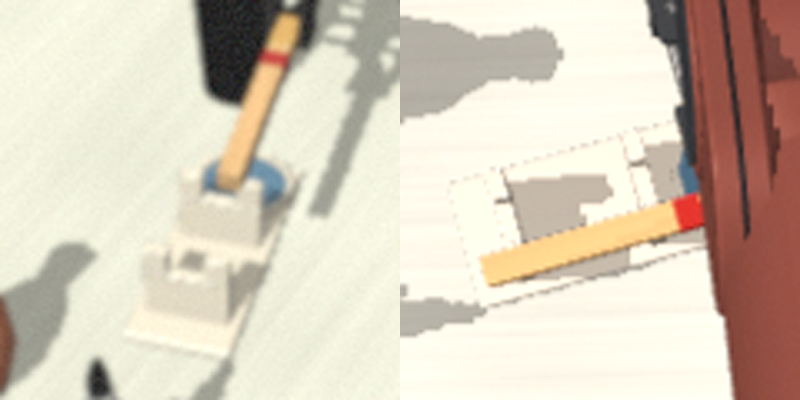

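The view shows the brush level above the rest: butt in top at about (275,246), rest tail corners at about (276,256.5) and (265,219.6). Now a refined rest fit with the butt in the rest frame.

```bash
python3 - <<'E'
from h import *
from scipy.optimize import least_squares
for th0 in [0]:
    a,b,c,d=[at_z("top",u,.008)[:2] for u in((276,256.5),(340,239.1),(265,219.6),(332.5,201.6))]
    print("edge az",np.arctan2(*(b-a)[::-1]),np.arctan2(*(d-c)[::-1]),"end",np.arctan2(*(a-c)[::-1])+np.pi/2, np.linalg.norm(a-c))
M=np.array([[-90,-38,8],[-90,38,8],[110,38,8],[110,-38,8],[75,0,15]])/1e3
obs=[("top",0,(275.5,256.8)),("top",1,(265,219.6)),("top",2,(362.4,193.4)),("top",4,(351.6,215.6)),("side",1,(278.6,300)),("side",0,(308.8,306.6)),("side",4,(313,253.8))]
def f(p):
    W=M.copy();W[:,:2]=M[:,:2]@rot(p[2]).T+p[:2]
    return np.ravel([proj(c,W[i])[0]-uv for c,i,uv in obs])
r=least_squares(f,[.6,.02,-1.32],loss="soft_l1");print("rest",r.x.round(4),f(r.x).round(1))
p=r.x
inr=lambda q:np.r_[rot(p[2]).T@(np.array(q)[:2]-p[:2]),q[2]].round(4)
B,e=tri((307.5,255.6),(274.8,246.3));print("butt",B,e,inr(B))
s=read_state();G=s["tool_pos"]-hold_point_z*np.array(s["orientation"])[:,2]
print("G",inr(G),"len",np.linalg.norm(B-G))
A=at_z("top",(332.7,229.4),.15);Bz=at_z("top",(274.8,246.3),.145);print("top axis pts",inr(A),inr(Bz))
E
```

```text
edge az -1.3336272583377722 -1.3379237644725708 end -1.3018004179426725 0.07570191745791832
rest [ 0.6049  0.0224 -1.327 ] [-0.7  1.  -0.3  0.9  0.6 -0.2 -0.3  0.3 -1.9 -1.9  0.  -1.8 -0.3 -0.7]
butt [0.55582374 0.08878404 0.14066655] 0.00012105950104998867 [-0.0762 -0.0316  0.1407]
G [ 0.0735 -0.034   0.1478] len 0.14989883466917395
top axis pts [ 0.0278 -0.0313  0.15  ] [-0.076 -0.032  0.145]
```

>>> move_arm --increments '[{"xyz": [0.3,1.2,0],"delta_rot": [0,0,0],"jaw": -0.65},{"xyz": [0.3,2,0],"delta_rot": [0,0,0],"jaw": -0.65},{"xyz": [0,0,2],"delta_rot": [0,0,0],"jaw": -0.65},{"xyz": [0,0,2],"delta_rot": [0,0,0],"jaw": -0.65},{"xyz": [0,0,1],"delta_rot": [0,0,0],"jaw": -0.65},{"xyz": [0,0,0],"delta_rot": [0,0,0],"jaw": -0.65},{"xyz": [0,0,0],"delta_rot": [0,0,0],"jaw": -0.65}]'

```text
time_s: 15.7
tool_pos: [0.6198, -0.0411, 0.0794]
orientation: [[-0.244, 0.97, -0.001], [0.97, 0.244, 0.016], [0.015, 0.003, -1.0]]
ft_force: [0.8, -0.2, -0.6]
gripper_width: 0.0156
grip_force: 22.5
```

```bash
python3 - <<'E'
from h import *
for c in("side","top"): cv2.imwrite(f"pics/{c}6.png",capture(c)[:,:,::-1])
p=[.6049,.0224,-1.327]
inr=lambda q:np.r_[rot(p[2]).T@(np.array(q)[:2]-p[:2]),q[2]].round(4)
s=read_state();G=s["tool_pos"]-hold_point_z*np.array(s["orientation"])[:,2]
print("G",inr(G))
rs=seg("side","pics/side6.png",(260,200,400,330));rt=seg("top","pics/top6.png",(250,190,340,260))
print(rs,rt);B,e=tri(rs[4],rt[4]);print("butt",inr(B),e); print("axis",inr(at_z("top",rt[3],.098)),inr(at_z("top",rt[4],.095)))
zoom(0,[("pics/side6.png",(260,220,360,320)),("pics/top6.png",(250,165,350,265))],"pics/z6.png",(400,400))
E
```

```text
G [ 0.0655 -0.0007  0.0983]
(array([291, 236,  19,  37, 260], dtype=int32), array([299.44230769, 253.85384615]), array([-0.37602378,  0.92661002]), array([306.87308215, 235.54269013]), array([291.92599991, 272.37577619])) (array([268, 212,  57,  25, 530], dtype=int32), array([295.74339623, 224.2509434 ]), array([-0.95826024,  0.28589738]), array([323.21017437, 216.05621756]), array([268.14470739, 232.48502485]))
butt [-0.0842  0.0015  0.0916] 0.00043095063138966867
axis [0.0199 0.0027 0.098 ] [-0.0841  0.0012  0.095 ]
```

View pics/z6.png

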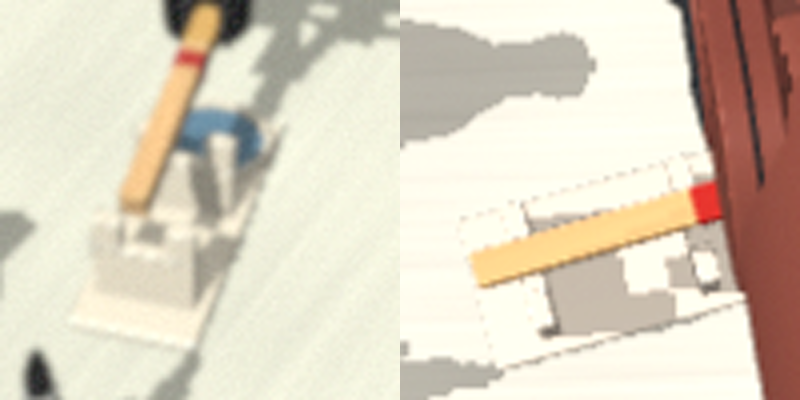

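The brush is over the rest's midline, with butt at side (292,272) and top (268,232), lined up with the notches. Lowering.

>>> move_arm --increments '[{"xyz": [0,-0.1,1],"delta_rot": [0,0,0],"jaw": -0.65},{"xyz": [0,0,1],"delta_rot": [0,0,0],"jaw": -0.65},{"xyz": [0,0,1],"delta_rot": [0,0,0],"jaw": -0.65},{"xyz": [0,0,0.6],"delta_rot": [0,0,0],"jaw": -0.65},{"xyz": [0,0,0.4],"delta_rot": [0,0,0],"jaw": -0.65},{"xyz": [0,0,0],"delta_rot": [0,0,0],"jaw": -0.65}]'

```text
time_s: 16.55
tool_pos: [0.6184, -0.0406, 0.0386]
orientation: [[-0.245, 0.97, -0.002], [0.969, 0.245, 0.016], [0.016, 0.002, -1.0]]
ft_force: [1.1, -1.1, 0.4]
gripper_width: 0.0157
grip_force: 22.5
```

>>> move_arm --increments '[{"xyz": [0,0,0.2],"delta_rot": [0,0,0],"jaw": -0.65},{"xyz": [0,0,0.2],"delta_rot": [0,0,0],"jaw": -0.65},{"xyz": [0,0,0.1],"delta_rot": [0,0,0],"jaw": -0.65},{"xyz": [0,0,0],"delta_rot": [0,0,0],"jaw": -0.65}]'

```text
time_s: 17.05
tool_pos: [0.6185, -0.0405, 0.0338]
orientation: [[-0.245, 0.97, -0.002], [0.969, 0.245, 0.016], [0.016, 0.002, -1.0]]
ft_force: [0.2, -0.7, -1.4]
gripper_width: 0.0154
grip_force: 22.5
```

>>> move_arm --increments '[{"xyz": [0,0,0.1],"delta_rot": [0,0,0],"jaw": -0.65},{"xyz": [0,0,0.1],"delta_rot": [0,0,0],"jaw": -0.65},{"xyz": [0,0,0],"delta_rot": [0,0,0],"jaw": -0.65}]'

```text
time_s: 17.42
tool_pos: [0.6187, -0.0406, 0.032]
orientation: [[-0.244, 0.97, -0.002], [0.97, 0.244, 0.016], [0.016, 0.002, -1.0]]
ft_force: [-0.5, -0.5, 1.2]
gripper_width: 0.0156
grip_force: 22.5
```

```bash
python3 - <<'E'
from h import *
for c in("side","top"): cv2.imwrite(f"pics/{c}7.png",capture(c)[:,:,::-1])
p=[.6049,.0224,-1.327]
inr=lambda q:np.r_[rot(p[2]).T@(np.array(q)[:2]-p[:2]),q[2]].round(4)
s=read_state();G=s["tool_pos"]-hold_point_z*np.array(s["orientation"])[:,2]
print("G",inr(G),s["ft_force"])
rs=seg("side","pics/side7.png",(260,200,400,330));rt=seg("top","pics/top7.png",(250,190,340,260))
B,e=tri(rs[4],rt[4]);print("butt",inr(B),e); print("axis",inr(at_z("top",rt[3],.055)),inr(at_z("top",rt[4],.053)))
E
```

```text
G [ 0.0647 -0.0019  0.0507] [ 1.09358312 -0.31562973  1.05029165]
butt [-0.085   0.0004  0.0457] 0.00034022760102014616
axis [0.0188 0.0008 0.055 ] [-0.0845 -0.0004  0.053 ]
```

Contact with the notch is starting and the brush is centred, so I release and retreat upwards.

>>> move_arm --increments '[{"xyz": [0,0,0],"delta_rot": [0,0,0],"jaw": -0.6},{"xyz": [0,0,0],"delta_rot": [0,0,0],"jaw": -0.5},{"xyz": [0,0,0],"delta_rot": [0,0,0],"jaw": -0.3},{"xyz": [0,0,0],"delta_rot": [0,0,0],"jaw": 0.1},{"xyz": [0,0,0],"delta_rot": [0,0,0],"jaw": 0.1},{"xyz": [0,0,0],"delta_rot": [0,0,0],"jaw": 0.1},{"xyz": [0,0,0],"delta_rot": [0,0,0],"jaw": 0.1},{"xyz": [0,0,-1],"delta_rot": [0,0,0],"jaw": 0.1},{"xyz": [0,0,-2],"delta_rot": [0,0,0],"jaw": 0.1},{"xyz": [0,0,-3],"delta_rot": [0,0,0],"jaw": 0.1}]'

```text
time_s: 18.77
tool_pos: [0.6185, -0.0414, 0.0933]
orientation: [[-0.245, 0.97, -0.002], [0.969, 0.245, 0.016], [0.016, 0.002, -1.0]]
ft_force: [-0.0, -0.4, 0.7]
gripper_width: 0.0479
grip_force: 0.0
```

>>> move_arm --increments '[{"xyz": [0,0,-4],"delta_rot": [0,0,0],"jaw": 0.1},{"xyz": [0,0,-4],"delta_rot": [0,0,0],"jaw": 0.1},{"xyz": [-4,-2,-2],"delta_rot": [0,0,0],"jaw": 0.1},{"xyz": [-5,-2,0],"delta_rot": [0,0,0],"jaw": 0.1},{"xyz": [-5,-2,0],"delta_rot": [0,0,0],"jaw": 0.1},{"xyz": [-5,-2,0],"delta_rot": [0,0,0],"jaw": 0.1},{"xyz": [0,0,0],"delta_rot": [0,0,0],"jaw": 0.1},{"xyz": [0,0,0],"delta_rot": [0,0,0],"jaw": 0.1}]'

```text
time_s: 19.77
tool_pos: [0.5881, -0.2463, 0.1899]
orientation: [[-0.245, 0.97, -0.001], [0.969, 0.245, 0.016], [0.016, 0.003, -1.0]]
ft_force: [0.4, 0.1, 0.5]
gripper_width: 0.0478
grip_force: 0.0
```

```bash
python3 - <<'E'
from h import *
for c in("side","top"): cv2.imwrite(f"pics/{c}8.png",capture(c)[:,:,::-1])
p=[.6049,.0224,-1.327]
inr=lambda q:np.r_[rot(p[2]).T@(np.array(q)[:2]-p[:2]),q[2]].round(4)
rs=seg("side","pics/side8.png",(260,200,400,330));rt=seg("top","pics/top8.png",(250,190,340,260))
B,e=tri(rs[4],rt[4]);print("butt",inr(B),e); print("axis",inr(at_z("top",rt[3],.055)),inr(at_z("top",rt[4],.053)))
zoom(0,[("pics/side8.png",(240,220,360,340)),("pics/top8.png",(250,165,370,285))],"pics/z8.png",(400,400))
E
```

```text
butt [-0.084   0.0009  0.0466] 0.00015211323479885958
axis [0.0204 0.     0.055 ] [-0.0836 -0.      0.053 ]
```

View pics/z8.png

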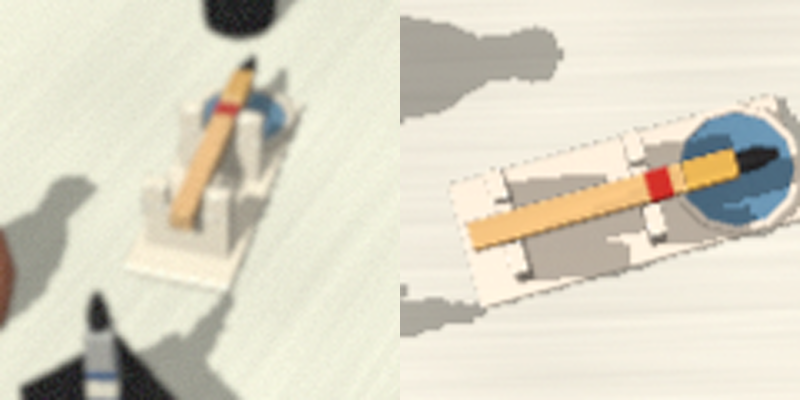

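The brush lies in both notches, bristles over the dish, with the short brush still standing.

```bash
python3 -c "
from plant import *
print(finish_job())"
```

```text
the job is handed in; nothing more can be done
None
```

The long brush lies level in both notches with its bristles over the dish, released and clear of the gripper, and the job was handed in at about 20 s of the allowed 61 s; no verdict came back, and I checked only the brush and short brush in the last picture, not whether the vase, cup and scoop stayed put.

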